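Shut up the findings chest

ROBOT

A 6-joint arm with a two-finger parallel gripper is mounted at the origin on a cart in front of the work surface, level with it; the furniture and walls round the work are solid. World frame = base frame: x ahead of the robot, y to its left, z up, the work surface at z = 0. Lengths are in m, angles in rad, forces in N, time in s.
With the tool pointing down it reaches from about 0.35 to 0.775 m from the base axis. Payload 5.5 kg.
Tool frame: the origin (TCP) lies midway between the tips of the shut fingers; the grasp point (between the pads) lies ctrl.grip_depth behind it (ctrl.grip_depth is the distance from the TCP to the grasp point, in m); z points along the fingers, y is the line along which they close (so a half turn about z gives the same grasp; the last joint's range is limited). The gripper opens to 85 mm and grips with 20 to 120 N. Pads are 22 mm wide; open, the fingers measure 114 mm over their backs; the gripper's body (76 mm by 85 mm) begins 54 mm behind the grasp point. The pads swing forward as they close: fully open they stand 13 mm farther back than shut.
Start: joints at [-1.418, 0.313, 0.046, 1.304, 0, 1.431], TCP at [0.166, -0.551, 0.231] pointing down, gripper open.
Joint ranges: [-2.76, 2.76], [-0.86, 1.69], [-1.03, 1.26], [-2.2, 2.34], [-1.47, 1.5], [-3.14, 3.14]. Speed limits (rad/s): [2.57, 2.57, 3.14, 3.14, 3.14, 3.14].

INTERFACE

Orientations are given as a 3x3 rotation matrix whose columns are the frame's x, y, z axes.
In Python, from bench import ctrl gives the robot as it stands.
- The arm moves only by the tool drive_tool, never from a script. Its argument "increments" is a list of rows, each an object with "dr": the turn, a rotation vector about the tool's x, y, z in degrees, a list of three; "xyz": the shift along the tool's x, y, z in mm, a list of three; "jaw": the closure in counts, from 0 (fully open) to 255 (shut). A call has 1 to 20 rows; each row is the pose to reach, as a shift and turn from the pose commanded when the call began, along the tool's axes at that moment; what a row does not reach only later rows make up. A row lasts 1/12 s, in which the tool goes at most 41.7 mm and 7.16 degrees, less where a joint would pass 70% of its speed; a pose out of reach is approached as far as the arm can. A call with a gripper value outside its range is refused whole. The fingers move at their own pace and stop on an object; "force" is the grip in N (left out, the last holds). Time passes only in rows, so rows that repeat a pose let the fingers close. It gives the time, the measured TCP pose, the force, the opening and the grip force at its end, in the units of the state.
- ctrl.read_state(): the state, without advancing time (a new reading comes with each control period).
- ctrl.camera(name): name is "scene" or "top"; returns a dict with "image" (480x640x3 uint8, red, green, blue), "fx", "fy", "cx", "cy" (pixels), "eye" and "orientation" of the camera in the world. Camera axes: x right, y down, z forward; pixel columns grow to the right and rows downward; lengths in m; the calibration is good to about 2 mm. A picture is of the moment at which its call begins. There is no depth.
- ctrl.finish_job(): hands the job in; it is judged then, once.
The state is a dict: "t": time; "q": joint angles; "dq": joint speeds; "effort": joint torques, N m; "ee_pos": TCP position; "ee_rot": TCP orientation; "wrist_force": force on the tool from outside, world axes, zero at the start; "moment": the same for the moment, N m; "finger_gap": finger opening in m; "grip_force": force on a finger pad.
Only numpy, scipy, OpenCV 4.12 (cv2) and the standard library are available. Lean on these libraries where they do the work, as an engineer would, in place of code of your own. Each camera call takes 0.05 s, during which the arm holds its last target. There are 200 camera calls.

TASK

Shut the small wooden findings chest on the bench. Push its two front drawers fully home with the fingertips, then tip the open lid forward from behind and press it fully down, without letting it slam, so that its front apron hangs before the drawers and locks them in. Only push: do not lift the chest or shove it along the bench, and leave the spool, wax and awl beside it where they are.

Things in the scene. Friction and masses are not known exactly. Their poses are not given: they have to be found in the camera images.
- chest: Wooden findings chest, loose on the bench, 3 to 4.5 kg. Case 140 (x) x 240 (y) x 72 mm high; 110 mm high with the lid down. Origin: centre of the case's underside, on the bench. Axes: -x out of the drawer fronts (towards the robot, +-0.4 rad), +y to the robot's left, z up. Case front at x = -70, back at x = +70 mm. Under the lid an open till with tools fixed in it. Side handles reach y = +-134 mm.
- left_drawer (a joint): How far the left (+y) drawer is out, in m: 0 = fully home, its front flush with the case; starts 0.025 to 0.055 out, at most 0.08. Slides along the chest's x with 1 to 2 N and stays where it is left. Front panel 108 mm wide, from 13 to 55 mm above the bench, centred at chest y = +58 mm.
- right_drawer (a joint): The same for the right drawer, centred at chest y = -58 mm.
- left_drawer_knob (a point): Outermost point of the left drawer's round brass knob (16 mm diameter), in the middle of the drawer front, 30 mm above the bench; stands 18 mm proud of the front panel. It moves with the drawer; with the drawer home it is at chest x = -88, y = +58 mm. Axes parallel to the chest's.
- right_drawer_knob (a point): The same point on the right drawer's knob; with the drawer home it is at chest x = -88, y = -58 mm.
- chest_lid (a joint): Opening angle of the lid in rad: 0 = fully down, 1.57 = top board upright; starts 1.15 to 1.4. Stiff hinge: stays put, takes 0.2 to 0.8 N m (2 to 7 N near the free edge) to move. A hood 240 mm wide; outer face of the top board 38 mm from the hinge line, reaching 149 mm out to the free edge. Its front apron comes down 2 mm before the drawer fronts, over their top 13 mm; a drawer left out stops it.
- lid_hinge (a point): Middle of the lid's hinge line, which runs along the chest's y at the back of the case: chest x = +70, y = 0, z = 72 mm. Its axes turn with the lid: with the lid down they are parallel to the chest's.
- lid_press (a point): Point on the outer face of the lid's top board where it is pushed: mid-width, 130 mm out from the hinge, 19 mm from the free front edge. Turns with the lid (lid down: chest x = -60, y = 0, z = 110 mm). Its z axis points out of the outer face: up when the lid is down, up and backward (away from the robot) while it is open.
- spool_black: Black thread spool, 43 mm diameter, 50 mm high, standing on the bench right of the chest; bystander. Origin: centre of its underside.
- beeswax: Yellow block of wax, 38 x 58 x 17 mm, lying left of the chest; bystander. Origin: centre of its underside.
- awl_beech: Awl with a beech handle, 125 mm long (own y), 28 mm thick, lying in front of the chest's right-hand corner, clear of the drawers; bystander. Origin: centre of its underside.

How it is judged:
By the outcome, as a careful person would: the job done as asked, in the order asked, and still so for the second after the job is handed in, with the robot touching nothing.
It also fails if it takes over 54 s, if anything falls off the work surface, if the arm or the gripper's body presses on something with over 40 N, if the wrist force passes 120 N, or if a joint passes its speed limit or range.

## Working session

There is one attempt and no reset: what is moved stays moved. The work goes in short steps, Python scripts to look and compute and a tool call to move; the robot and the scene stay as the last step left them, time stands still between calls to the robot, and variables do not carry over. Pictures are saved under pics/ and viewed, at most 10 in all, crops included, and the job is handed in when it is done.

Besides the shell and the picture viewer there is one more tool, called after "Request:" by a JSON object that holds its "fn" and its "kwargs". drive_tool: Moves the arm, as the interface text tells. Its arguments: {"type":"object","properties":{"increments":{"type":"array"},"force":{"type":"number"}},"required":["increments"]}

```bash
mkdir -p pics; python3 - <<'E'
from bench import ctrl
import cv2,numpy as np
for n in("scene","top"):
    c=ctrl.camera(n); cv2.imwrite(f"pics/{n}0.png",c["image"][:,:,::-1])
    print(n,c["fx"],c["fy"],c["cx"],c["cy"],np.round(c["eye"],4).tolist(),np.round(c["orientation"],4).tolist())
s=ctrl.read_state();print(s["t"],s["ee_pos"],np.round(s["ee_rot"],3).tolist(),ctrl.grip_depth,s["finger_gap"])
E
```

```text
scene 511.61135941725104 511.61135941725104 314.6892424385713 236.84978047357356 [-0.041, 0.2556, 0.9001] [[-0.3677, -0.7429, 0.5594], [-0.9299, 0.2891, -0.2273], [0.0072, -0.6037, -0.7971]]
top 479.95880878952744 479.95880878952744 319.01491477041134 245.21782346909333 [0.3675, -0.0073, 0.93] [[-0.0091, -0.9821, 0.188], [-0.9995, 0.0145, 0.0271], [-0.0293, -0.1877, -0.9818]]
0.1 [ 0.16587402 -0.55008665  0.23047536] [[0.957, 0.289, -0.0], [0.289, -0.957, 0.002], [0.0, -0.002, -1.0]] 0.0187 0.08529375192670265
```

View pics/scene0.png

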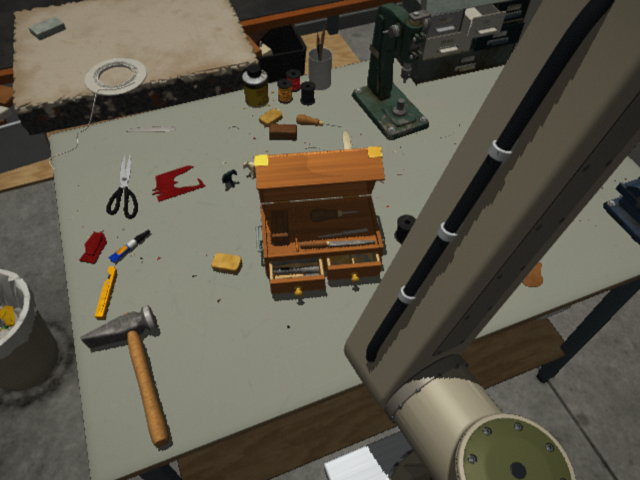

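View pics/top0.png

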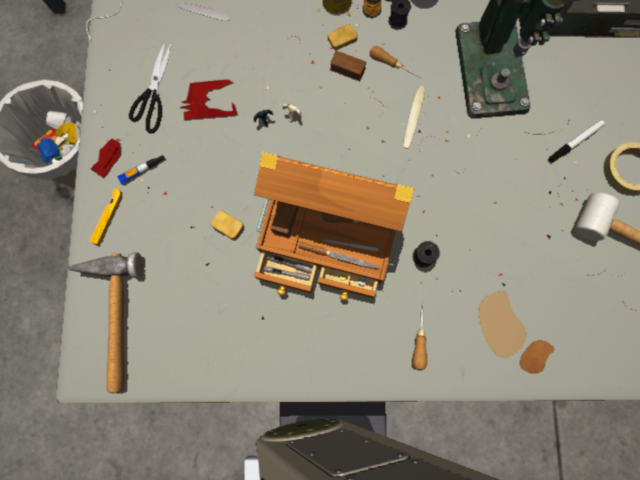

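The pictures show the chest yawed slightly, knobs at about (282,292) and (344,297) in top, (298,293) and (354,279) in scene. The lid's brass corners are at (268,160) and (403,194) in top. I'll zoom in.

```bash
python3 - <<'E'
import cv2,numpy as np
a=cv2.imread("pics/top0.png")[145:310,240:440]; b=cv2.imread("pics/scene0.png")[140:305,235:435]
cv2.imwrite("pics/crop0.png",np.vstack([cv2.resize(a,None,fx=3.6,fy=3.6,interpolation=cv2.INTER_CUBIC)]))
cv2.imwrite("pics/crop1.png",cv2.resize(b,None,fx=3.6,fy=3.6,interpolation=cv2.INTER_CUBIC))
E
```

```text
(no output)
```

View pics/crop0.png

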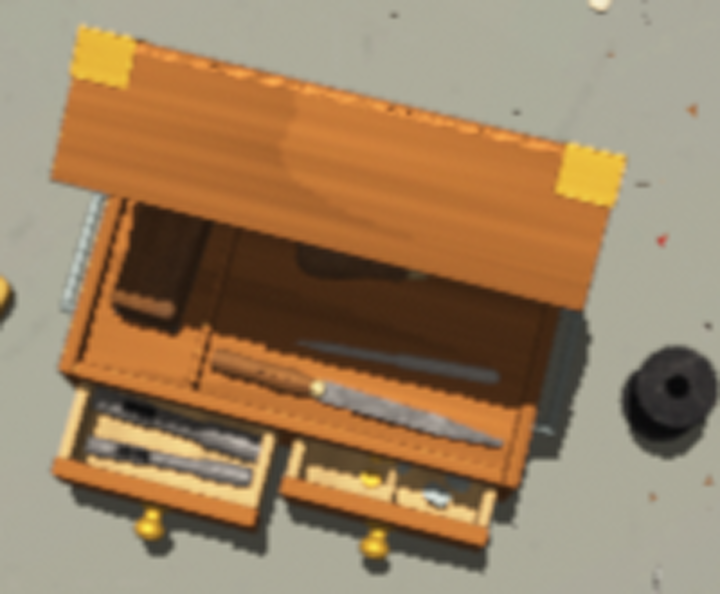

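View pics/crop1.png

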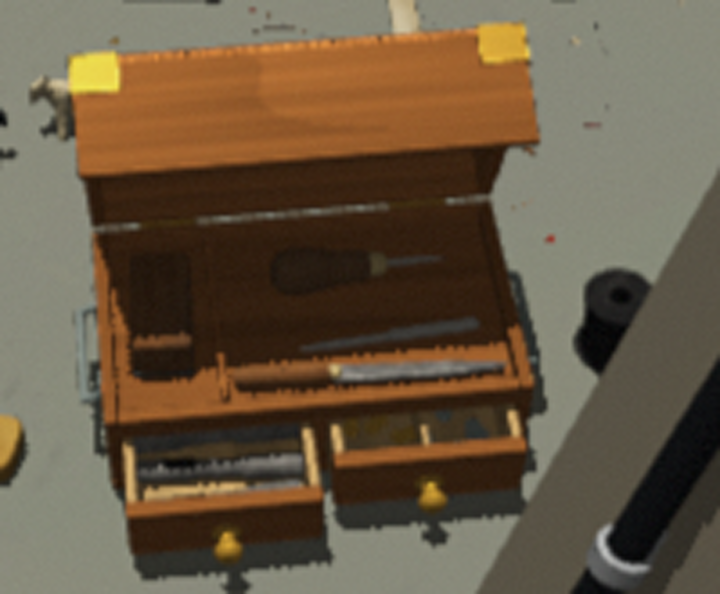

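Zoomed crops: case front top corners at top px (258,248)/(384,280), knob tips (281.7,295)/(343.9,299.5), brass lid corners (262,152)/(414,187.5). I'll triangulate these with the scene matches.

```bash
cat > h.py <<'E'
import numpy as np
C={"scene":(511.611,314.689,236.850,[-0.041,.2556,.9001],[[-0.3677,-0.7429,0.5594],[-0.9299,0.2891,-0.2273],[0.0072,-0.6037,-0.7971]]),
"top":(479.959,319.015,245.218,[.3675,-.0073,.93],[[-0.0091,-0.9821,0.188],[-0.9995,0.0145,0.0271],[-0.0293,-0.1877,-0.9818]])}
def ray(n,p):
    f,cx,cy,e,R=C[n]; d=np.array(R)@[(p[0]-cx)/f,(p[1]-cy)/f,1]; return np.array(e),d/np.linalg.norm(d)
def plane(n,p,z):
    e,d=ray(n,p); return e+d*(z-e[2])/d[2]
def tri(p,q):
    (a,u),(b,v)=ray("scene",p),ray("top",q)
    s,t=np.linalg.lstsq(np.c_[u,-v],b-a,rcond=None)[0]; P,Q=a+s*u,b+t*v
    return (P+Q)/2,np.linalg.norm(P-Q)
def proj(n,X):
    f,cx,cy,e,R=C[n]; d=np.array(R).T@(np.array(X)-e); return f*d[:2]/d[2]+[cx,cy]
E
python3 - <<'E'
from h import *
np.set_printoptions(precision=4,suppress=True)
S=dict(cl=(265,258),cr=(383,247),kl=(298.3,294.2),kr=(355,280.8),bl=(253.9,155.8),br=(381.4,147))
T=dict(cl=(258.1,247.8),cr=(384.4,280.3),kl=(281.7,295),kr=(343.9,299.7),bl=(262.2,151.9),br=(414.2,187.5))
P={}
for k in S: P[k],g=tri(S[k],T[k]); print(k,P[k],round(g,4))
for k,z in dict(cl=.072,cr=.072,kl=.03,kr=.03).items(): print(k,plane("scene",S[k],z),plane("top",T[k],z))
hl,hr=plane("scene",(261.4,203.9),.072),plane("scene",(371.7,194.7),.072); print("hinge",hl,hr)
for a,b in((P["cl"],P["cr"]),(P["bl"],P["br"]),(hl,hr)):
    d=a-b; print(np.linalg.norm(d), np.arctan2(-d[0],d[1]))
for n,p,z in(("top",(426,250),.05),("top",(421,366),.014),("top",(422,308),.005)):print(plane(n,p,z))
E
```

```text
cl [0.5297 0.1287 0.0677] 0.0009
cr [ 0.4666 -0.0994  0.0717] 0.0015
kl [0.4461 0.0892 0.0349] 0.003
kr [ 0.4359 -0.0272  0.0321] 0.0017
bl [0.6519 0.0994 0.225 ] 0.0002
br [ 0.5897 -0.1351  0.2229] 0.0028
cl [0.5271 0.1298 0.072 ] [0.5286 0.1277 0.072 ]
cr [ 0.4668 -0.0987  0.072 ] [ 0.4662 -0.1     0.072 ]
kl [0.4498 0.0895 0.03  ] [0.4457 0.0885 0.03  ]
kr [ 0.4375 -0.0272  0.03  ] [ 0.4356 -0.028   0.03  ]
hinge [0.6633 0.093  0.072 ] [ 0.6019 -0.1379  0.072 ]
0.23675921636734026 -0.2696455010837705
0.2425996653953063 -0.25922673971423554
0.23887432117523236 -0.25998796556655696
[ 0.5241 -0.1811  0.05  ]
[ 0.3135 -0.168   0.014 ]
[ 0.4201 -0.1767  0.005 ]
```

Chest origin ≈ (0.565, −0.004), yaw ≈ −0.263. The drawers are about 51 mm (left) and 31 mm (right) out, lid about 1.24 rad, and the sizes check out. I'll move to the right drawer first, with the fingers shut, tool down and tool x along chest x.

Request:
{"fn": "drive_tool", "kwargs": {"increments": [{"dr": [0, 0, 6], "xyz": [27, -23, 0], "jaw": 255}, {"dr": [0, 0, 12], "xyz": [60, -50, 0], "jaw": 255}, {"dr": [0, 0, 18], "xyz": [92, -78, 0], "jaw": 255}, {"dr": [0, 0, 24], "xyz": [124, -105, 5], "jaw": 255}, {"dr": [0, 0, 31.6], "xyz": [156, -132, 10], "jaw": 255}, {"dr": [0, 0, 31.6], "xyz": [188, -159, 15], "jaw": 255}, {"dr": [0, 0, 31.6], "xyz": [220, -186, 20], "jaw": 255}, {"dr": [0, 0, 31.6], "xyz": [252, -213, 25], "jaw": 255}, {"dr": [0, 0, 31.6], "xyz": [272, -231, 30], "jaw": 255}, {"dr": [0, 0, 31.6], "xyz": [286, -262, 42], "jaw": 255}, {"dr": [0, 0, 31.6], "xyz": [300, -293, 54], "jaw": 255}, {"dr": [0, 0, 31.6], "xyz": [314, -324, 66], "jaw": 255}, {"dr": [0, 0, 31.6], "xyz": [328, -355, 78], "jaw": 255}, {"dr": [0, 0, 31.6], "xyz": [342, -386, 90], "jaw": 255}, {"dr": [0, 0, 31.6], "xyz": [356, -417, 100], "jaw": 255}, {"dr": [0, 0, 31.6], "xyz": [369, -445, 110], "jaw": 255}, {"dr": [0, 0, 31.6], "xyz": [369, -445, 110], "jaw": 255}, {"dr": [0, 0, 31.6], "xyz": [369, -445, 110], "jaw": 255}]}}

```text
t: 1.6
ee_pos: [0.3895, -0.0183, 0.1206]
ee_rot: [[0.968, -0.251, -0.002], [-0.251, -0.968, 0.002], [-0.002, -0.001, -1.0]]
wrist_force: [0.4, 0.3, 0.4]
finger_gap: -0.0
grip_force: 0.0
```

```bash
cat >> h.py <<'E'
O=np.array([.5652,-.004,0]); yaw=-.263
RC=np.array([[np.cos(yaw),-np.sin(yaw),0],[np.sin(yaw),np.cos(yaw),0],[0,0,1]])
def rel(s,X): # chest-frame mm targets -> tool shifts mm
    return (np.array(s["ee_rot"]).T@((O+RC@(np.array(X,float).reshape(-1,3).T/1000).T[...,None].reshape(-1,3).T if 0 else O+(np.array(X,float).reshape(-1,3)/1000)@RC.T)-s["ee_pos"]).T).T*1000 if 0 else ((O+(np.array(X,float).reshape(-1,3)/1000)@RC.T)-s["ee_pos"])@np.array(s["ee_rot"])*1000
def here(s): return (s["ee_pos"]-O)@RC*1000
E
python3 - <<'E'
s=open("h.py").read().split("def rel")
t="def here"+s[1].split("def here")[1]
open("h.py","w").write(s[0]+'''def rel(s,X): # chest-frame mm targets -> tool shifts mm
    return (O+np.array(X,float).reshape(-1,3)/1000@RC.T-s["ee_pos"])@np.array(s["ee_rot"])*1000
'''+t)
E
python3 - <<'E'
from h import *; from bench import ctrl; import cv2
np.set_printoptions(precision=2,suppress=True)
s=ctrl.read_state(); print(s["t"],here(s),s["ee_rot"],s["wrist_force"],s["finger_gap"])
print(rel(s,[(-165,-58,18),(-118,-58,18),(-99,-58,18)]))
cv2.imwrite("pics/t1.png",ctrl.camera("top")["image"][130:330,230:450,::-1])
E
```

```text
1.6 [-165.96  -59.46  120.57] [[ 0.97 -0.25 -0.  ]
 [-0.25 -0.97  0.  ]
 [-0.   -0.   -1.  ]] [0.44 0.33 0.36] -2.1502155894604255e-05
[[  1.17  -1.34 102.57]
 [ 48.16  -0.9  102.48]
 [ 67.16  -0.72 102.45]]
```

Request:
{"fn": "drive_tool", "kwargs": {"increments": [{"dr": [0, 0, 0], "xyz": [0, -1, 40], "jaw": 255}, {"dr": [0, 0, 0], "xyz": [0, -1, 75], "jaw": 255}, {"dr": [0, 0, 0], "xyz": [1, -1, 100], "jaw": 255}, {"dr": [0, 0, 0], "xyz": [14, -1, 102], "jaw": 255}, {"dr": [0, 0, 0], "xyz": [25, -1, 102], "jaw": 255}, {"dr": [0, 0, 0], "xyz": [31, -1, 102], "jaw": 255}, {"dr": [0, 0, 0], "xyz": [35, -1, 102], "jaw": 255}, {"dr": [0, 0, 0], "xyz": [39, -1, 102], "jaw": 255}, {"dr": [0, 0, 0], "xyz": [43, -1, 102], "jaw": 255}, {"dr": [0, 0, 0], "xyz": [47, -1, 102], "jaw": 255}, {"dr": [0, 0, 0], "xyz": [51, -1, 102], "jaw": 255}, {"dr": [0, 0, 0], "xyz": [54, -1, 102], "jaw": 255}, {"dr": [0, 0, 0], "xyz": [57, -1, 102], "jaw": 255}, {"dr": [0, 0, 0], "xyz": [60, -1, 102], "jaw": 255}, {"dr": [0, 0, 0], "xyz": [60, -1, 102], "jaw": 255}]}}

```text
t: 2.9
ee_pos: [0.4495, -0.0346, 0.0194]
ee_rot: [[0.967, -0.253, 0.002], [-0.253, -0.967, 0.002], [0.001, -0.002, -1.0]]
wrist_force: [-0.3, 0.3, 0.2]
finger_gap: 0.0001
grip_force: 0.0
```

```bash
python3 - <<'E'
from h import *; from bench import ctrl; import cv2
np.set_printoptions(precision=2,suppress=True)
s=ctrl.read_state(); print(s["t"],here(s),s["wrist_force"])
a=ctrl.camera("top")["image"][200:320,230:400,::-1]
cv2.imwrite("pics/t2.png",cv2.resize(np.ascontiguousarray(a),None,fx=4,fy=4,interpolation=cv2.INTER_CUBIC))
E
```

```text
2.9 [-103.79  -59.65   19.39] [-0.32  0.28  0.18]
```

View pics/t2.png

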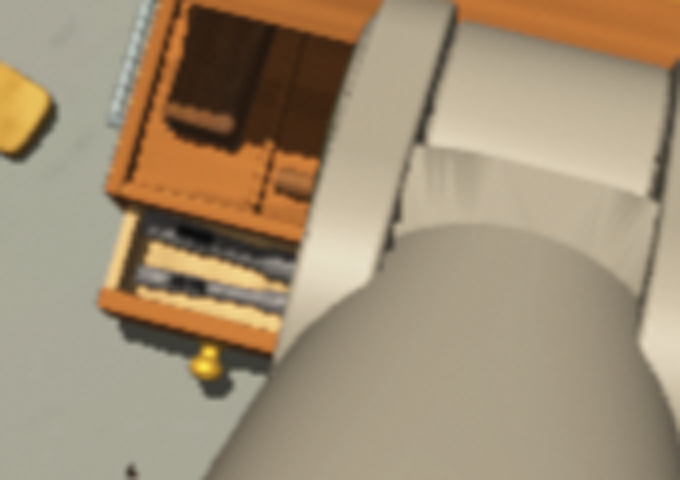

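The arm hides the right drawer; the chest corner (crop 110,190) hasn't moved. Creeping on in small steps with force checks.

Request:
{"fn": "drive_tool", "kwargs": {"increments": [{"dr": [0, 0, 0], "xyz": [1, 0, 0], "jaw": 255}, {"dr": [0, 0, 0], "xyz": [2, 0, 0], "jaw": 255}, {"dr": [0, 0, 0], "xyz": [3, 0, 0], "jaw": 255}, {"dr": [0, 0, 0], "xyz": [3, 0, 0], "jaw": 255}]}}

```text
t: 3.28
ee_pos: [0.4515, -0.0352, 0.0193]
ee_rot: [[0.967, -0.253, 0.0], [-0.253, -0.967, 0.002], [-0.0, -0.002, -1.0]]
wrist_force: [-1.0, 0.5, 0.5]
finger_gap: 0.0004
grip_force: 0.3
```

Request:
{"fn": "drive_tool", "kwargs": {"increments": [{"dr": [0, 0, 0], "xyz": [1, 0, 0], "jaw": 255}, {"dr": [0, 0, 0], "xyz": [2, 0, 0], "jaw": 255}, {"dr": [0, 0, 0], "xyz": [2, 0, 0], "jaw": 255}]}}

```text
t: 3.53
ee_pos: [0.4534, -0.0358, 0.0192]
ee_rot: [[0.967, -0.253, 0.0], [-0.253, -0.967, 0.002], [-0.0, -0.002, -1.0]]
wrist_force: [-0.4, 0.9, -0.3]
finger_gap: 0.0003
grip_force: 0.6
```

Request:
{"fn": "drive_tool", "kwargs": {"increments": [{"dr": [0, 0, 0], "xyz": [1, 0, 0], "jaw": 255}, {"dr": [0, 0, 0], "xyz": [1, 0, 0], "jaw": 255}, {"dr": [0, 0, 0], "xyz": [1, 0, 0], "jaw": 255}]}}

```text
t: 3.78
ee_pos: [0.4534, -0.0358, 0.0191]
ee_rot: [[0.967, -0.253, -0.001], [-0.253, -0.967, 0.002], [-0.002, -0.002, -1.0]]
wrist_force: [-4.2, 2.2, 3.0]
finger_gap: -0.0001
grip_force: 2.3
```

Request:
{"fn": "drive_tool", "kwargs": {"increments": [{"dr": [0, 0, 0], "xyz": [1, 0, 0], "jaw": 255}, {"dr": [0, 0, 0], "xyz": [1, 0, 0], "jaw": 255}]}}

```text
t: 3.95
ee_pos: [0.4535, -0.0358, 0.019]
ee_rot: [[0.967, -0.253, -0.003], [-0.253, -0.967, 0.003], [-0.003, -0.002, -1.0]]
wrist_force: [-6.7, 3.2, 4.3]
finger_gap: 0.0003
grip_force: 3.5
```

```bash
python3 - <<'E'
from h import *; from bench import ctrl
np.set_printoptions(precision=2,suppress=True)
s=ctrl.read_state(); print(s["t"],here(s),s["wrist_force"])
print(rel(s,[(-175,-58,18),(-175,-58,50),(-180,58,18),(-150,58,18),(-99,58,18)]))
E
```

```text
3.95 [-99.63 -59.71  18.96] [-6.67  3.23  4.34]
[[ -75.35   -2.25    1.21]
 [ -75.46   -2.31  -30.79]
 [ -79.52 -118.28    1.46]
 [ -49.52 -118.07    1.35]
 [   1.48 -117.7     1.18]]
```

Firm stop at 7 N with no motion, so the right drawer is home. On to the left one.

Request:
{"fn": "drive_tool", "kwargs": {"increments": [{"dr": [0, 0, 0], "xyz": [-15, 0, 0], "jaw": 255}, {"dr": [0, 0, 0], "xyz": [-50, -2, 0], "jaw": 255}, {"dr": [0, 0, 0], "xyz": [-82, -10, 0], "jaw": 255}, {"dr": [0, 0, 0], "xyz": [-85, -45, 0], "jaw": 255}, {"dr": [0, 0, 0], "xyz": [-85, -80, 0], "jaw": 255}, {"dr": [0, 0, 0], "xyz": [-85, -110, 0], "jaw": 255}, {"dr": [0, 0, 0], "xyz": [-80, -118, 0], "jaw": 255}, {"dr": [0, 0, 0], "xyz": [-65, -118, 0], "jaw": 255}, {"dr": [0, 0, 0], "xyz": [-55, -118, 0], "jaw": 255}, {"dr": [0, 0, 0], "xyz": [-50, -118, 0], "jaw": 255}, {"dr": [0, 0, 0], "xyz": [-45, -118, 0], "jaw": 255}, {"dr": [0, 0, 0], "xyz": [-40, -118, 0], "jaw": 255}, {"dr": [0, 0, 0], "xyz": [-35, -118, 0], "jaw": 255}, {"dr": [0, 0, 0], "xyz": [-30, -118, 0], "jaw": 255}, {"dr": [0, 0, 0], "xyz": [-25, -118, 0], "jaw": 255}, {"dr": [0, 0, 0], "xyz": [-20, -118, 0], "jaw": 255}, {"dr": [0, 0, 0], "xyz": [-15, -118, 0], "jaw": 255}, {"dr": [0, 0, 0], "xyz": [-11, -118, 0], "jaw": 255}, {"dr": [0, 0, 0], "xyz": [-8, -118, 0], "jaw": 255}, {"dr": [0, 0, 0], "xyz": [-8, -118, 0], "jaw": 255}]}}

```text
t: 5.62
ee_pos: [0.4588, -0.0028, 0.0196]
ee_rot: [[0.979, -0.202, 0.007], [-0.202, -0.979, 0.034], [-0.0, -0.035, -0.999]]
wrist_force: [-0.9, -0.2, -0.1]
finger_gap: 0.0002
grip_force: 0.0
```

```bash
python3 - <<'E'
from h import *; from bench import ctrl; import cv2
np.set_printoptions(precision=2,suppress=True)
s=ctrl.read_state(); print(s["t"],here(s),s["wrist_force"])
a=ctrl.camera("scene")["image"][130:310,230:430,::-1]
cv2.imwrite("pics/s2.png",cv2.resize(np.ascontiguousarray(a),None,fx=3.3,fy=3.3,interpolation=cv2.INTER_CUBIC))
E
```

```text
5.6167 [-103.03  -26.53   19.6 ] [-0.92 -0.24 -0.08]
```

View pics/s2.png

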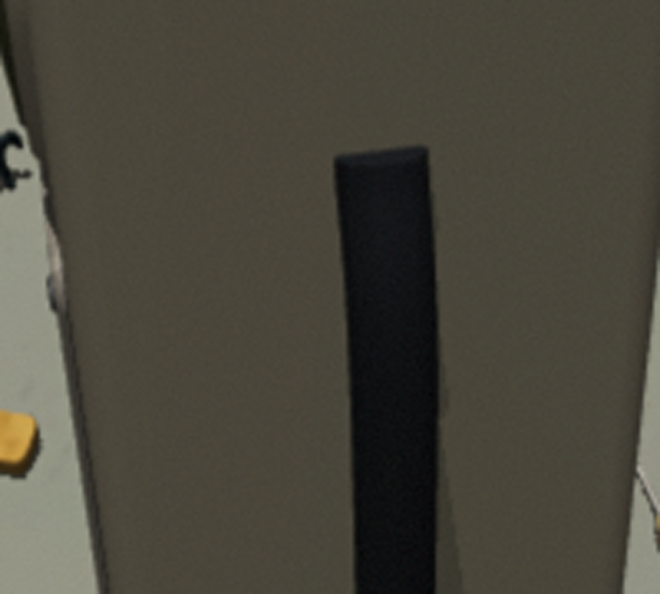

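The scene camera shows only the arm. The tool lagged: it is at chest y −27 and tilted, so a joint must be limiting. Checking the joints.

```bash
python3 - <<'E'
from h import *; from bench import ctrl; import cv2
np.set_printoptions(precision=3,suppress=True)
s=ctrl.read_state(); print(np.array(s["q"]),np.array(s["dq"]),s["wrist_force"],s["moment"],here(s))
print(rel(s,[(-180,-26,18),(-180,58,18)]))
E
```

```text
[-0.204  0.272 -0.583  0.716  0.035  3.141] [-0.001 -0.009 -0.013 -0.001 -0.001  0.   ] [ 0.41   0.479 -0.285] [-0.095 -0.078 -0.067] [-102.827  -26.482   19.627]
[[-77.008  -5.01    1.802]
 [-72.014 -88.811   4.718]]
```

Request:
{"fn": "drive_tool", "kwargs": {"increments": [{"dr": [0, 0, 0], "xyz": [-30, 0, 0], "jaw": 255}, {"dr": [0, 0, -5], "xyz": [-65, -1, -10], "jaw": 255}, {"dr": [0, 0, -12], "xyz": [-75, -3, -40], "jaw": 255}, {"dr": [0, 0, -19], "xyz": [-75, -20, -60], "jaw": 255}, {"dr": [0, 0, -26], "xyz": [-75, -40, -60], "jaw": 255}, {"dr": [0, 0, -33], "xyz": [-75, -60, -60], "jaw": 255}, {"dr": [0, 0, -40], "xyz": [-73, -80, -60], "jaw": 255}, {"dr": [0, 0, -47], "xyz": [-72, -89, -60], "jaw": 255}, {"dr": [0, 0, -54], "xyz": [-72, -89, -60], "jaw": 255}, {"dr": [0, 0, -61], "xyz": [-72, -89, -60], "jaw": 255}, {"dr": [0, 0, -68], "xyz": [-72, -89, -60], "jaw": 255}, {"dr": [0, 0, -75], "xyz": [-72, -89, -60], "jaw": 255}, {"dr": [0, 0, -82], "xyz": [-72, -89, -60], "jaw": 255}, {"dr": [0, 0, -89], "xyz": [-72, -89, -60], "jaw": 255}, {"dr": [0, 0, -96], "xyz": [-72, -89, -60], "jaw": 255}, {"dr": [0, 0, -103], "xyz": [-72, -89, -60], "jaw": 255}, {"dr": [0, 0, -110], "xyz": [-72, -89, -60], "jaw": 255}, {"dr": [0, 0, -117], "xyz": [-72, -89, -60], "jaw": 255}, {"dr": [0, 0, -120], "xyz": [-72, -89, -60], "jaw": 255}]}}

```text
t: 7.25
ee_pos: [0.4048, 0.097, 0.0826]
ee_rot: [[-0.32, 0.947, 0.006], [0.947, 0.32, 0.034], [0.03, 0.016, -0.999]]
wrist_force: [-0.9, -0.4, 1.0]
finger_gap: -0.0
grip_force: 0.0
```

```bash
cat >> h.py <<'E'
from scipy.spatial.transform import Rotation as Ro
RT=RC@np.diag([-1,1,-1.])   # tool down, tool x = -chest x
def turn(s): return np.degrees(Ro.from_matrix(np.array(s["ee_rot"]).T@RT).as_rotvec())
E
python3 - <<'E'
from h import *; from bench import ctrl
np.set_printoptions(precision=2,suppress=True)
s=ctrl.read_state(); print(s["t"],here(s),s["wrist_force"],np.array(s["q"]),turn(s))
print(rel(s,[(-180,58,18),(-155,58,18),(-107,58,18)]))
E
```

```text
7.25 [-181.11   55.79   82.6 ] [-0.87 -0.36  1.04] [ 0.02  0.11 -0.6   0.85  0.03  1.26] [  1.73  -1.14 -56.27]
[[ -0.75   1.08  64.63]
 [-14.63  21.88  64.55]
 [-41.28  61.8   64.4 ]]
```

Request:
{"fn": "drive_tool", "kwargs": {"increments": [{"dr": [0.2, -0.1, -7], "xyz": [-1, 1, 10], "jaw": 255}, {"dr": [0.4, -0.3, -14], "xyz": [-1, 1, 20], "jaw": 255}, {"dr": [0.6, -0.4, -21], "xyz": [-1, 1, 30], "jaw": 255}, {"dr": [0.9, -0.6, -28], "xyz": [-1, 1, 40], "jaw": 255}, {"dr": [1.1, -0.7, -35], "xyz": [-1, 1, 50], "jaw": 255}, {"dr": [1.3, -0.8, -42], "xyz": [-1, 1, 58], "jaw": 255}, {"dr": [1.5, -1, -49], "xyz": [-1, 1, 63], "jaw": 255}, {"dr": [1.7, -1.1, -56.3], "xyz": [-1, 1, 64.5], "jaw": 255}, {"dr": [1.7, -1.1, -56.3], "xyz": [-7, 11, 64.5], "jaw": 255}, {"dr": [1.7, -1.1, -56.3], "xyz": [-14, 21, 64.5], "jaw": 255}, {"dr": [1.7, -1.1, -56.3], "xyz": [-17, 25, 64.5], "jaw": 255}, {"dr": [1.7, -1.1, -56.3], "xyz": [-20, 29.5, 64.5], "jaw": 255}, {"dr": [1.7, -1.1, -56.3], "xyz": [-23, 34, 64.5], "jaw": 255}, {"dr": [1.7, -1.1, -56.3], "xyz": [-26, 38.5, 64.5], "jaw": 255}, {"dr": [1.7, -1.1, -56.3], "xyz": [-29, 43, 64.5], "jaw": 255}, {"dr": [1.7, -1.1, -56.3], "xyz": [-32, 47.5, 64.5], "jaw": 255}, {"dr": [1.7, -1.1, -56.3], "xyz": [-35, 52, 64.5], "jaw": 255}, {"dr": [1.7, -1.1, -56.3], "xyz": [-38, 56.5, 64.5], "jaw": 255}, {"dr": [1.7, -1.1, -56.3], "xyz": [-40, 60, 64.5], "jaw": 255}, {"dr": [1.7, -1.1, -56.3], "xyz": [-40, 60, 64.5], "jaw": 255}]}}

```text
t: 8.92
ee_pos: [0.4765, 0.0797, 0.018]
ee_rot: [[-0.964, 0.265, 0.001], [0.265, 0.964, 0.0], [-0.001, 0.001, -1.0]]
wrist_force: [-0.3, 0.4, -1.0]
finger_gap: -0.0
grip_force: 0.0
```

```bash
python3 - <<'E'
from h import *; from bench import ctrl
np.set_printoptions(precision=2,suppress=True)
s=ctrl.read_state(); print(s["t"],here(s),s["wrist_force"],np.array(s["q"]),turn(s))
E
```

```text
8.9167 [-107.45   57.72   18.02] [-0.26  0.35 -1.02] [-0.    0.32 -0.52  0.73  0.    0.27] [ 0.04  0.06 -0.32]
```

Now tool −x is chest +x; creep on to about −100.

Request:
{"fn": "drive_tool", "kwargs": {"increments": [{"dr": [0, 0, 0], "xyz": [-2, 0, 0], "jaw": 255}, {"dr": [0, 0, 0], "xyz": [-4, 0, 0], "jaw": 255}, {"dr": [0, 0, 0], "xyz": [-5, 0, 0], "jaw": 255}, {"dr": [0, 0, 0], "xyz": [-6, 0, 0], "jaw": 255}, {"dr": [0, 0, 0], "xyz": [-6, 0, 0], "jaw": 255}]}}

```text
t: 9.33
ee_pos: [0.4809, 0.0784, 0.0179]
ee_rot: [[-0.964, 0.265, -0.0], [0.265, 0.964, 0.001], [0.0, 0.001, -1.0]]
wrist_force: [-0.5, 1.4, -0.4]
finger_gap: -0.0003
grip_force: 0.2
```

Request:
{"fn": "drive_tool", "kwargs": {"increments": [{"dr": [0, 0, 0], "xyz": [-1, 0, 0], "jaw": 255}, {"dr": [0, 0, 0], "xyz": [-2, 0, 0], "jaw": 255}, {"dr": [0, 0, 0], "xyz": [-2, 0, 0], "jaw": 255}]}}

```text
t: 9.58
ee_pos: [0.4829, 0.0779, 0.0179]
ee_rot: [[-0.964, 0.265, 0.0], [0.265, 0.964, 0.001], [0.0, 0.001, -1.0]]
wrist_force: [-1.9, -0.1, -0.2]
finger_gap: -0.0003
grip_force: 0.3
```

Request:
{"fn": "drive_tool", "kwargs": {"increments": [{"dr": [0, 0, 0], "xyz": [-1, 0, 0], "jaw": 255}, {"dr": [0, 0, 0], "xyz": [-1, 0, 0], "jaw": 255}]}}

```text
t: 9.75
ee_pos: [0.4839, 0.0776, 0.0179]
ee_rot: [[-0.964, 0.265, 0.0], [0.265, 0.964, 0.001], [0.0, 0.001, -1.0]]
wrist_force: [-0.7, -0.1, -0.1]
finger_gap: 0.0001
grip_force: 0.3
```

Request:
{"fn": "drive_tool", "kwargs": {"increments": [{"dr": [0, 0, 0], "xyz": [-1, 0, 0], "jaw": 255}, {"dr": [0, 0, 0], "xyz": [-1, 0, 0], "jaw": 255}]}}

```text
t: 9.92
ee_pos: [0.4843, 0.0775, 0.0179]
ee_rot: [[-0.964, 0.265, -0.001], [0.265, 0.964, 0.001], [0.001, 0.001, -1.0]]
wrist_force: [-3.9, -0.2, 1.6]
finger_gap: -0.0002
grip_force: 1.5
```

Request:
{"fn": "drive_tool", "kwargs": {"increments": [{"dr": [0, 0, 0], "xyz": [-1, 0, 0], "jaw": 255}, {"dr": [0, 0, 0], "xyz": [-1, 0, 0], "jaw": 255}]}}

```text
t: 10.08
ee_pos: [0.4843, 0.0775, 0.0178]
ee_rot: [[-0.964, 0.264, -0.003], [0.264, 0.964, 0.002], [0.003, 0.001, -1.0]]
wrist_force: [-5.8, 2.3, 4.6]
finger_gap: 0.0002
grip_force: 2.8
```

Request:
{"fn": "drive_tool", "kwargs": {"increments": [{"dr": [0, 0, 0], "xyz": [-1, 0, 0], "jaw": 255}, {"dr": [0, 0, 0], "xyz": [-1, 0, 0], "jaw": 255}]}}

```text
t: 10.25
ee_pos: [0.4843, 0.0775, 0.0177]
ee_rot: [[-0.964, 0.264, -0.004], [0.264, 0.964, 0.002], [0.005, 0.001, -1.0]]
wrist_force: [-7.1, 3.0, 5.7]
finger_gap: 0.0001
grip_force: 3.9
```

Left drawer is home: firm stop at the same chest x as the right. Now back off, up, and over the lid.

Request:
{"fn": "drive_tool", "kwargs": {"increments": [{"dr": [0, 0, 0], "xyz": [20, 0, 0], "jaw": 255}, {"dr": [0, 0, 0], "xyz": [45, -5, -20], "jaw": 255}, {"dr": [0, 0, 0], "xyz": [50, -10, -60], "jaw": 255}, {"dr": [0, 0, 0], "xyz": [50, -15, -100], "jaw": 255}, {"dr": [0, 0, 0], "xyz": [50, -20, -140], "jaw": 255}, {"dr": [0, 0, 0], "xyz": [45, -25, -180], "jaw": 255}, {"dr": [0, 0, 0], "xyz": [40, -30, -220], "jaw": 255}, {"dr": [0, 0, 0], "xyz": [20, -35, -255], "jaw": 255}, {"dr": [0, 0, 0], "xyz": [-10, -40, -272], "jaw": 255}, {"dr": [0, 0, 0], "xyz": [-45, -45, -272], "jaw": 255}, {"dr": [0, 0, 0], "xyz": [-80, -50, -272], "jaw": 255}, {"dr": [0, 0, 0], "xyz": [-115, -55, -272], "jaw": 255}, {"dr": [0, 0, 0], "xyz": [-150, -58, -272], "jaw": 255}, {"dr": [0, 0, 0], "xyz": [-180, -58, -272], "jaw": 255}, {"dr": [0, 0, 0], "xyz": [-197, -58, -272], "jaw": 255}, {"dr": [0, 0, 0], "xyz": [-197, -58, -272], "jaw": 255}]}}

```text
t: 11.58
ee_pos: [0.6647, -0.0333, 0.2877]
ee_rot: [[-0.964, 0.266, 0.001], [0.266, 0.964, 0.0], [-0.001, 0.0, -1.0]]
wrist_force: [-1.3, -0.8, -0.8]
finger_gap: -0.0001
grip_force: 0.0
```

```bash
cat > look.py <<'E'
from h import *; from bench import ctrl; import cv2,sys
np.set_printoptions(precision=2,suppress=True)
s=ctrl.read_state(); print(s["t"],here(s),s["wrist_force"],np.array(s["q"]),turn(s))
if len(sys.argv)>1:
    n,f=sys.argv[1:3]; cv2.imwrite(f"pics/{f}.png",ctrl.camera(n)["image"][:,:,::-1])
E
python3 look.py scene s3
```

```text
11.5833 [103.72  -2.38 287.71] [-1.31 -0.84 -0.84] [-0.17  0.5   0.46  1.53  0.    0.1 ] [ 0.02  0.03 -0.37]
```

View pics/s3.png

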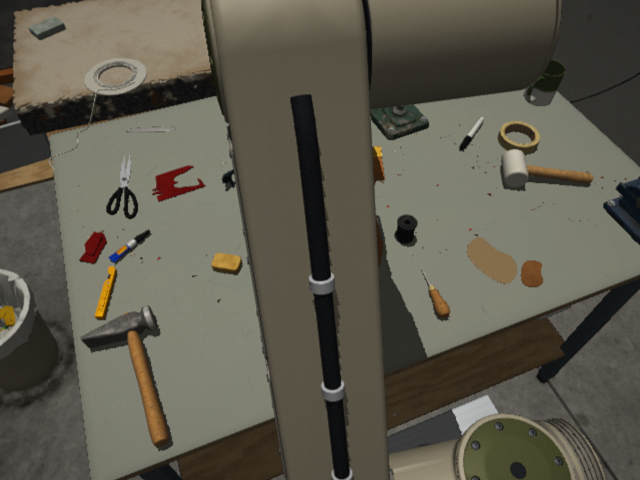

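The image shows the arm reaching over the chest; spool (405,230), wax (227,262) and awl (437,295) are untouched. Lowering behind the lid and touching it.

Request:
{"fn": "drive_tool", "kwargs": {"increments": [{"dr": [0, 0, 0], "xyz": [0, 1, 25], "jaw": 255}, {"dr": [0, 0, 0], "xyz": [0, 2, 50], "jaw": 255}, {"dr": [0, 0, 0], "xyz": [0, 2, 70], "jaw": 255}, {"dr": [0, 0, 0], "xyz": [0, 2, 80], "jaw": 255}, {"dr": [0, 0, 0], "xyz": [8, 2, 80], "jaw": 255}, {"dr": [0, 0, 0], "xyz": [16, 2, 80], "jaw": 255}, {"dr": [0, 0, 0], "xyz": [22, 2, 80], "jaw": 255}, {"dr": [0, 0, 0], "xyz": [27, 2, 80], "jaw": 255}, {"dr": [0, 0, 0], "xyz": [31, 2, 80], "jaw": 255}, {"dr": [0, 0, 0], "xyz": [34, 2, 80], "jaw": 255}, {"dr": [0, 0, 0], "xyz": [34, 2, 80], "jaw": 255}]}}

```text
t: 12.55
ee_pos: [0.6295, -0.0205, 0.2108]
ee_rot: [[-0.964, 0.265, 0.002], [0.265, 0.964, 0.0], [-0.002, 0.001, -1.0]]
wrist_force: [2.0, -1.2, 0.5]
finger_gap: -0.0002
grip_force: 1.0
```

```bash
python3 look.py; python3 - <<'E'
import numpy as np
for th in np.r_[1.238:-.01:-.12,0]:
    a=th+.2844; print(round(th,3),np.round([70-135.4*np.cos(a)+11,72+135.4*np.sin(a)],1))
E
```

```text
12.55 [ 66.35   0.81 210.79] [ 2.03 -1.19  0.47] [-0.16  0.43  0.16  1.3   0.    0.11] [ 0.06  0.12 -0.28]
1.238 [ 74.4 207.2]
1.118 [ 58.3 205.5]
0.998 [ 42.5 201.8]
0.878 [ 27.2 196.3]
0.758 [ 12.7 188.9]
0.638 [ -0.8 179.9]
0.518 [-13.1 169.4]
0.398 [-24.1 157.4]
0.278 [-33.5 144.2]
0.158 [-41.4 130. ]
0.038 [-47.4 114.9]
0.0 [-49. 110.]
```

Contact (about 2 N). Follow the lid arc down slowly.

Request:
{"fn": "drive_tool", "kwargs": {"increments": [{"dr": [0, 0, 0], "xyz": [4, 0, 2], "jaw": 255}, {"dr": [0, 0, 0], "xyz": [8, 0, 5], "jaw": 255}, {"dr": [0, 0, 0], "xyz": [13, 0, 6.5], "jaw": 255}, {"dr": [0, 0, 0], "xyz": [19, 0, 8], "jaw": 255}, {"dr": [0, 0, 0], "xyz": [24, 0, 9], "jaw": 255}, {"dr": [0, 0, 0], "xyz": [29, 0, 11], "jaw": 255}, {"dr": [0, 0, 0], "xyz": [34, 0, 12.5], "jaw": 255}, {"dr": [0, 0, 0], "xyz": [39, 0, 14.5], "jaw": 255}, {"dr": [0, 0, 0], "xyz": [44, 0, 17], "jaw": 255}, {"dr": [0, 0, 0], "xyz": [49, 0, 19.5], "jaw": 255}, {"dr": [0, 0, 0], "xyz": [53.5, 0, 22], "jaw": 255}, {"dr": [0, 0, 0], "xyz": [58, 0, 25], "jaw": 255}, {"dr": [0, 0, 0], "xyz": [62.5, 0, 28], "jaw": 255}, {"dr": [0, 0, 0], "xyz": [67, 0, 31], "jaw": 255}, {"dr": [0, 0, 0], "xyz": [71, 0, 34.5], "jaw": 255}, {"dr": [0, 0, 0], "xyz": [75, 0, 38], "jaw": 255}, {"dr": [0, 0, 0], "xyz": [79, 0, 41], "jaw": 255}, {"dr": [0, 0, 0], "xyz": [79, 0, 41], "jaw": 255}]}}

```text
t: 14.05
ee_pos: [0.5516, 0.0008, 0.1677]
ee_rot: [[-0.964, 0.265, -0.002], [0.265, 0.964, 0.001], [0.002, 0.001, -1.0]]
wrist_force: [0.1, -0.4, -0.7]
finger_gap: -0.0002
grip_force: 0.0
```

```bash
python3 look.py
```

```text
14.05 [-14.37   1.12 167.68] [ 0.12 -0.45 -0.66] [-0.14  0.3  -0.13  1.14  0.    0.12] [ 0.03 -0.13 -0.28]
```

Request:
{"fn": "drive_tool", "kwargs": {"increments": [{"dr": [0, 0, 0], "xyz": [3, 0, 4], "jaw": 255}, {"dr": [0, 0, 0], "xyz": [6, 0, 8], "jaw": 255}, {"dr": [0, 0, 0], "xyz": [9, 0, 12], "jaw": 255}]}}

```text
t: 14.3
ee_pos: [0.5438, 0.003, 0.1565]
ee_rot: [[-0.964, 0.265, -0.0], [0.265, 0.964, 0.001], [0.001, 0.001, -1.0]]
wrist_force: [-0.9, 0.6, 2.5]
finger_gap: -0.0001
grip_force: 1.5
```

```bash
python3 look.py scene s4
```

```text
14.3 [-22.53   1.23 156.51] [-0.85  0.59  2.49] [-0.14  0.29 -0.18  1.11  0.    0.13] [ 0.05 -0.04 -0.29]
```

In contact (2.5 N up). Continue down to about 0.05 rad.

Request:
{"fn": "drive_tool", "kwargs": {"increments": [{"dr": [0, 0, 0], "xyz": [3, 0, 3.5], "jaw": 255}, {"dr": [0, 0, 0], "xyz": [6, 0, 7], "jaw": 255}, {"dr": [0, 0, 0], "xyz": [8.5, 0, 10], "jaw": 255}, {"dr": [0, 0, 0], "xyz": [11, 0, 13], "jaw": 255}, {"dr": [0, 0, 0], "xyz": [13, 0, 16.5], "jaw": 255}, {"dr": [0, 0, 0], "xyz": [15, 0, 20], "jaw": 255}, {"dr": [0, 0, 0], "xyz": [17, 0, 23.5], "jaw": 255}, {"dr": [0, 0, 0], "xyz": [19, 0, 27], "jaw": 255}, {"dr": [0, 0, 0], "xyz": [21, 0, 30.5], "jaw": 255}, {"dr": [0, 0, 0], "xyz": [22.5, 0, 34], "jaw": 255}, {"dr": [0, 0, 0], "xyz": [24, 0, 37], "jaw": 255}, {"dr": [0, 0, 0], "xyz": [25, 0, 40], "jaw": 255}]}}

```text
t: 15.35
ee_pos: [0.5197, 0.0096, 0.1165]
ee_rot: [[-0.964, 0.265, -0.001], [0.265, 0.964, 0.001], [0.001, 0.001, -1.0]]
wrist_force: [0.8, -0.4, 1.2]
finger_gap: 0.0
grip_force: 0.8
```

```bash
python3 look.py
```

```text
15.35 [-47.52   1.34 116.5 ] [ 0.82 -0.44  1.15] [-0.14  0.27 -0.3   1.    0.    0.13] [ 0.04 -0.04 -0.29]
```

Request:
{"fn": "drive_tool", "kwargs": {"increments": [{"dr": [0, 0, 0], "xyz": [0.5, 0, 2], "jaw": 255}, {"dr": [0, 0, 0], "xyz": [1, 0, 4], "jaw": 255}, {"dr": [0, 0, 0], "xyz": [1, 0, 5], "jaw": 255}, {"dr": [0, 0, 0], "xyz": [1, 0, 6], "jaw": 255}, {"dr": [0, 0, 0], "xyz": [1, 0, 7], "jaw": 255}]}}

```text
t: 15.77
ee_pos: [0.5185, 0.01, 0.1099]
ee_rot: [[-0.964, 0.265, -0.001], [0.265, 0.964, 0.001], [0.001, 0.001, -1.0]]
wrist_force: [-5.4, 0.7, 13.3]
finger_gap: -0.0002
grip_force: 7.1
```

Request:
{"fn": "drive_tool", "kwargs": {"increments": [{"dr": [0, 0, 0], "xyz": [0, 0, 0.7], "jaw": 255}, {"dr": [0, 0, 0], "xyz": [0, 0, 1], "jaw": 255}, {"dr": [0, 0, 0], "xyz": [0, 0, 1], "jaw": 255}]}}

```text
t: 16.02
ee_pos: [0.5185, 0.01, 0.1099]
ee_rot: [[-0.964, 0.265, -0.0], [0.265, 0.964, 0.001], [0.001, 0.001, -1.0]]
wrist_force: [-5.3, 0.6, 11.9]
finger_gap: -0.0002
grip_force: 5.4
```

Request:
{"fn": "drive_tool", "kwargs": {"increments": [{"dr": [0, 0, 0], "xyz": [0, 0, 0.7], "jaw": 255}, {"dr": [0, 0, 0], "xyz": [0, 0, 1], "jaw": 255}, {"dr": [0, 0, 0], "xyz": [0, 0, 1], "jaw": 255}]}}

```text
t: 16.27
ee_pos: [0.5185, 0.01, 0.1098]
ee_rot: [[-0.964, 0.265, 0.0], [0.265, 0.964, 0.001], [0.0, 0.001, -1.0]]
wrist_force: [-7.2, 0.1, 17.0]
finger_gap: 0.0001
grip_force: 8.6
```

Lid is firmly down at z = 0.110. Retreat up, then back beside the chest to clear the cameras.

Request:
{"fn": "drive_tool", "kwargs": {"increments": [{"dr": [0, 0, 0], "xyz": [0, 0, -10], "jaw": 255}, {"dr": [0, 0, 0], "xyz": [0, 0, -40], "jaw": 255}, {"dr": [0, 0, 0], "xyz": [0, 0, -80], "jaw": 255}, {"dr": [0, 0, 0], "xyz": [0, 0, -110], "jaw": 255}, {"dr": [0, 0, 0], "xyz": [20, -30, -120], "jaw": 255}, {"dr": [0, 0, 0], "xyz": [40, -60, -120], "jaw": 255}, {"dr": [0, 0, 0], "xyz": [60, -95, -120], "jaw": 255}, {"dr": [0, 0, 0], "xyz": [75, -130, -120], "jaw": 255}, {"dr": [0, 0, 0], "xyz": [90, -165, -120], "jaw": 255}, {"dr": [0, 0, 0], "xyz": [100, -200, -120], "jaw": 255}, {"dr": [0, 0, 0], "xyz": [110, -235, -120], "jaw": 255}, {"dr": [0, 0, 0], "xyz": [115, -270, -120], "jaw": 255}, {"dr": [0, 0, 0], "xyz": [120, -305, -120], "jaw": 255}, {"dr": [0, 0, 0], "xyz": [125, -340, -120], "jaw": 255}, {"dr": [0, 0, 0], "xyz": [125, -360, -120], "jaw": 255}, {"dr": [0, 0, 0], "xyz": [125, -360, -120], "jaw": 255}]}}

```text
t: 17.6
ee_pos: [0.3025, -0.3085, 0.2278]
ee_rot: [[-0.963, 0.27, 0.001], [0.27, 0.963, -0.002], [-0.001, -0.002, -1.0]]
wrist_force: [0.8, -1.3, 0.4]
finger_gap: 0.0001
grip_force: 0.0
```

```bash
python3 look.py top t5; python3 look.py scene s5; python3 - <<'E'
import cv2,numpy as np
a=cv2.imread("pics/top0.png")
f=lambda n,y,x,h,w:cv2.resize(cv2.imread(f"pics/{n}.png")[y:y+h,x:x+w],(400,400),interpolation=cv2.INTER_CUBIC)
cv2.imwrite("pics/fin.png",np.hstack([f("t5",160,220,220,220),f("s5",130,220,220,220)]))
from h import *
for X in[(-70,120,72),(-70,-120,72),(-72,120,110),(-72,-120,110),(-88,58,30),(-88,-58,30)]:
    W=O+RC@(np.array(X)/1000); p,q=proj("top",W),proj("scene",W)
    print(X,(p-[220,160])*400/220,(q-[220,130])*400/220+[400,0])
E
```

```text
17.6 [-174.53 -362.31  227.8 ] [ 0.78 -1.31  0.45] [-0.98  0.04 -0.3   1.23 -0.   -0.71] [-0.09  0.06 -0.57]
17.65 [-174.86 -360.21  227.65] [0.83 0.8  0.07] [-0.98  0.04 -0.3   1.23  0.   -0.71] [ 0.02  0.01 -0.51]
(-70, 120, 72) [ 66.88531063 159.54331422] [480.97443875 231.51016821]
(-70, -120, 72) [300.56024254 218.51766447] [698.91921146 212.13133146]
(-72, 120, 110) [ 60.12495161 154.3103283 ] [478.50890278 212.35554485]
(-72, -120, 110) [304.37274362 215.87564161] [703.40438843 192.70520123]
(-88, 58, 30) [125.42075567 197.72177912] [540.32091656 261.35451321]
(-88, -58, 30) [233.57156613 225.24272755] [643.34455379 251.90484491]
```

View pics/fin.png

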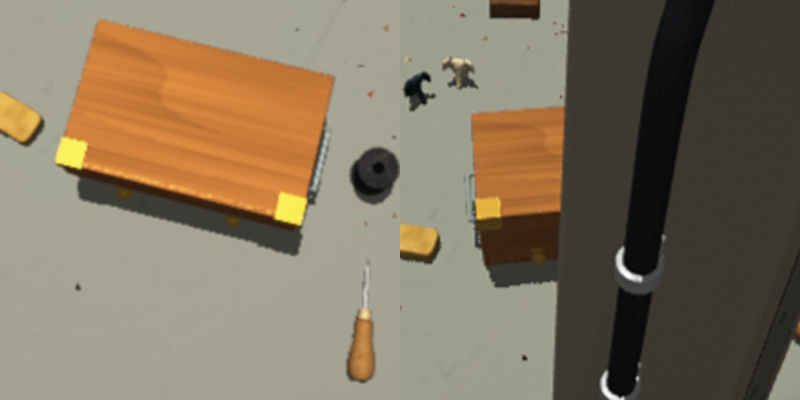

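The lid is fully shut: its corners are at (60,165) and (300,225), close to the predicted (60,154) and (304,216) once the apron's thickness is allowed for. Both knobs are where home puts them, (125,192) and (233,220), and the spool, wax and awl are undisturbed. Handing in.

```bash
python3 -c "
from bench import ctrl; print(ctrl.finish_job())"
```

```text
the job is handed in; nothing more can be done
None
```

The chest is shut and handed in at about 18 s: both drawers are fully home, the lid was eased down and pressed shut over them, and the chest, spool, wax and awl look unmoved in the final pictures.

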